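# Idle the sample carousel, work its sagging gate bolt free and hold the gate ajar

## Robot

A 6-joint arm with a two-finger parallel gripper is mounted at the origin on the work surface. World frame = base frame: x ahead of the robot, y to its left, z up, the work surface at z = 0. Lengths are in mm, angles in degrees, forces in N, time in s.
With the tool pointing down it reaches from about 300 to 850 mm from the base axis. Payload 4.2 kg.
Tool frame: the origin (TCP) lies on the centre line of the jaws, within the pads' length; the fingertips stand 11 mm ahead of it and the grasp point (between the pads) lies 8 mm behind it; z points along the fingers, y is the line along which they close (so a half turn about z gives the same grasp; the last joint's range is limited). The gripper opens to 91 mm and grips with 3 to 60 N. Pads are 32 mm wide; open, the fingers measure 118 mm over their backs; the gripper's body (76 mm by 178 mm) begins 60 mm behind the grasp point.
Start: joints at [71.792, 18.312, 89.639, -0, 72.044, -1.146], TCP at [168.717, 549.706, 224.976] pointing down, gripper open.
Joint ranges: [-177.97, 177.97], [-48.28, 115.42], [12.27, 149.76], [-77.06, 257.06], [2.81, 150.46], [-146.56, 146.56]. Speed limits (degrees/s): [147.25, 147.25, 180, 180, 180, 180].

## Interface

Orientations are given as [roll, pitch, yaw] about the fixed x, y, z axes, in that order (R = Rz(yaw) Ry(pitch) Rx(roll)).
In Python, from workcell import env, grab_frame, camera_model, models gives the robot as it stands.
- The arm moves only by the shell command python3 -m crank 'ROWS' [FORCE]. ROWS is text: rows parted by semicolons, each of 7 numbers parted by spaces: the closure, from -1 (fully open) to 1 (shut), so that 0 is half open, then the shift along the tool's x, y, z in mm, then the turn, a rotation vector about the tool's x, y, z in degrees. A call has 1 to 10 rows; each row shifts and turns the commanded pose from where the row before left it, along the tool's axes as they then stand; what a row does not reach is not made up. A row lasts 1/8 s, in which the tool goes at most 62.5 mm and 10.7 degrees, less where a joint would pass 70% of its speed; a pose out of reach is approached as far as the arm can. A call is refused whole if a number of a shift passes 62.5 or a number of a turn 10.7, either way. A call with a gripper value outside its range is refused whole. The fingers move at their own pace and stop on an object; FORCE is the grip in N (left out, the last holds). Time passes only in rows, so rows that do not move let the fingers close. It gives the time, the measured TCP pose, the force, the opening and the grip force at its end, in the units of the state.
- env.state(): the state, without advancing time (a new reading comes with each control period).
- grab_frame(name): name is "side" or "top"; returns the picture (400x640x3 uint8, blue, green, red); there is no depth.
- camera_model(name): a dict with "K" (3x3 intrinsics, pixels), "R" (3x3) and "t" (3): a world point X has camera coordinates R X + t. Camera axes: x right, y down, z forward; pixel columns grow to the right and rows downward; lengths in mm; the calibration is good to about 2 mm. A picture is of the moment at which its call begins. camera_model takes no time and is no camera call.
- env.job_done(): hands the job in; it is judged then, once.
Trained networks look in the newest picture that a camera, given by its name, has taken for a name from the list of things; names that differ only in an ending like _2 or _b are one class to them, and where a whole thing is asked for, a point or a joint stands for the part that bears it (a point fixed in the world has none). Each returns a list of dicts, best first, with "p" (0 to 1); they miss things now and then, are a little off and sometimes report something else, mostly with a low value. They report only what shows in the picture. A call takes as long as a camera call.
- models.search_frame(name, camera): "point" ([x, y, z] in mm, in world coordinates, good to about 4 mm: the middle of the surface that is visible of it).
The state is a dict: "time_s": time; "qpos": joint angles; "qvel": joint speeds; "effort": joint torques, N m; "ee_pos": TCP position; "ee_rot": TCP orientation; "force": force on the tool from outside, world axes, zero at the start; "torque": the same for the moment, N m; "gripper_width": finger opening in mm; "gripper_force": force on a finger pad.
Only numpy, scipy, OpenCV 4.12 (cv2) and the standard library are available. Lean on these libraries where they do the work, as an engineer would, in place of code of your own. Each camera call takes 0.05 s, during which the arm holds its last target. There are 200 camera calls.

## Task

Bring the orange-gripped speed lever squarely onto the green idle tab, then lift the gate's sagging bolt over the bent lip of its keeper while drawing it back towards the hinge until it is clear of the keeper. Pull the gate open by the bolt's black pull until its free edge stands about 10 cm out, and finish while still holding it there by the pull, steady, against its closing spring. Leave the lever on idle and do not knock the labware about.

Things in the scene. Friction and masses are not known exactly. Their poses are not given: they have to be found in the camera images.
- frame: Fixed guard round a cream sample carousel: grey base 400 x 420 mm, teal clear side panels, two grey posts 150 mm tall, a teal gate between them at the front. Origin: table level, under the middle of the shut gate. Axes: -x is the front (the robot's side, to which the gate opens), +y runs along the shut gate from the latch post (y -192 mm) to the hinge, z up.
- gate_hinge (a point): Vertical hinge axis of the gate, 150 mm along the frame's +y, at height 150 mm.
- gate (a joint): Gate angle in rad: 0 shut, grows as the free edge swings to the front, up to 1.2. The leaf is 300 mm wide from hinge to free edge, its teal top rail lies at height 136 to 150 mm. A spring closer always pulls it shut (about 0.35 N m shut, rising 1 N m per rad; some 4 N at the pull when ajar), so it shuts when let go. While the bolt's nose is inside the keeper the gate cannot open.
- gate_edge (a point): Top of the gate's free edge, 300 mm from the hinge, height 150 mm. 0.33 rad of gate angle takes it 100 mm from its shut place.
- bolt_draw (a joint): How far the barrel bolt on top of the gate has been drawn towards the hinge, m: 0 fully shot, 0.045 fully drawn. It has light friction (1 to 2 N) and stays where it is left. The nose comes against the keeper's lip at about 0.006 unless it is lifted; it is wholly clear of the keeper from 0.026.
- bolt: The bolt with its upright black pull (red band near its top), a cylinder 18 mm thick, 6 to 70 mm above the origin, which lies on the rod's axis (height 175 mm when sagging, 220 mm from the hinge axis when shot). y points to the hinge. Steel straps stand on the gate 56 mm to its latch side and 100 mm to its hinge side, 25 mm across, tops at height 206 mm: grip 40 to 60 mm above the origin.
- bolt_nose (a point): Centre of the underside of the bolt's dark nose (14 x 14 mm, 24 mm tall), height 158 mm when sagging. In its worn straps the bolt can be lifted 18 mm; it drops back by its weight (about 3 N) when not held up. The nose clears the keeper's lip when lifted 10 mm or more.
- keeper_lip (a point): Middle of the top edge (height 168 mm) of the brass bent lip at the gate's side of the steel keeper on the latch post. The bolt's nose hangs behind it between two cheeks 36 mm tall; the bolt rod (12 mm thick) runs over the lip.
- lever_box: Fixed white drive controller 150 x 170 x 60 mm with a dark scale on top. Origin: centre of its underside; z up.
- lever_pivot (a point): Vertical pivot axis of the speed lever, 30 mm towards -x of the box's centre, height 76 mm.
- speed_lever (a joint): Angle of the lever in rad, from -0.95 to 0.95; at 0 it points along the box's +x, it grows anticlockwise seen from above. Light friction (about 2 N at its grip); stays where it is left.
- lever_grip (a point): Point on the axis of the lever's upright orange grip, 75 mm from the pivot, at height 112 mm. The grip is a cylinder 18 mm in diameter from height 76 to 128 mm, on an aluminium arm 9 mm wide.
- lever_pointer (a point): Point on the lever arm's centre line, 60 mm from the pivot.
- idle_mark (a point): Point on the centre line of the bright green idle tab (26 x 18 mm) that lies on the scale under the lever's sweep, 60 mm from the pivot; its place on the scale differs from run to run. The lever is on the tab when lever_pointer lies over it.
- bottle_black: white reagent bottle, black cap, 74 mm wide, 165 mm tall. Loose bystander; origin at the centre of its underside.
- bottle_red: white reagent bottle, red cap, 74 mm wide, 165 mm tall. Loose bystander; origin at the centre of its underside.
- amber_jar: small amber jar, black lid, 52 mm wide, 65 mm tall. Loose bystander; origin at the centre of its underside.
- beaker: open clear glass beaker, 68 mm wide, 85 mm tall. Loose bystander; origin at the centre of its underside.
- tip_box: closed blue pipette-tip box, 90 x 120 x 55 mm. Loose bystander; origin at the centre of its underside.
- vial_tray: white divided tray, 90 x 130 x 35 mm. Loose bystander; origin at the centre of its underside.
- vial: clear vial with a green cap, 34 mm wide, 60 mm tall. Loose bystander; origin at the centre of its underside.

How it is judged:
By the outcome, as a careful person would: the job done as asked, in the order asked, and still so for the second after the job is handed in, while the arm keeps its last pose, push and grip.
It also fails if it takes over 51 s, if anything falls off the work surface, if the arm or the gripper's body presses on something with over 40 N, if the wrist force passes 120 N, or if a joint passes its speed limit or range.

## Working session

There is one attempt and no reset: what is moved stays moved. The work goes in short steps, Python scripts to look and compute and a shell command to move; the robot and the scene stay as the last step left them, time stands still between calls to the robot, and variables do not carry over. Pictures are saved under pics/ and viewed, at most 10 in all, crops included, and the job is handed in when it is done.

```bash
ls; mkdir -p pics; python3 - <<'E'
from workcell import env, grab_frame, camera_model, models
import cv2
for c in("side","top"):
    cv2.imwrite(f"pics/{c}0.png",grab_frame(c))
    m=camera_model(c);print(c,(-m["R"].T@m["t"]).round())
    for n in ["frame","gate_hinge","gate_edge","bolt","bolt_nose","keeper_lip","lever_box","lever_pivot","lever_grip","lever_pointer","idle_mark"]:
        print(n,[([round(v) for v in r["point"]],round(r["p"],2)) for r in models.search_frame(n,c)[:2]])
print(env.state())
E
```

```text
pics
side [  14. -632. 1077.]
frame [([490, -322, 63], 0.74), ([728, 52, 122], 0.6)]
gate_hinge [([730, 51, 125], 0.96)]
gate_edge [([614, 70, 114], 0.82), ([745, -225, 38], 0.69)]
bolt [([616, 25, 181], 0.9)]
bolt_nose [([618, 27, 178], 0.63)]
keeper_lip [([693, -349, 51], 0.72), ([728, 53, 119], 0.6)]
lever_box [([488, -323, 62], 0.58)]
lever_pivot [([484, -315, 63], 0.76), ([507, -284, 85], 0.43)]
lever_grip [([510, -285, 85], 0.53)]
lever_pointer [([508, -282, 86], 0.6)]
idle_mark []
top [ 260.   79. 1421.]
frame [([751, 98, 119], 0.93)]
gate_hinge [([751, 96, 123], 0.73)]
gate_edge [([486, 470, 110], 0.28)]
bolt [([616, 32, 182], 0.9)]
bolt_nose [([620, 36, 183], 0.59), ([749, 97, 123], 0.56)]
keeper_lip [([747, 101, 120], 0.58)]
lever_box [([497, -300, 64], 0.58), ([379, -129, 64], 0.21)]
lever_pivot [([499, -297, 60], 0.66), ([754, 94, 118], 0.48)]
lever_grip [([504, -285, 84], 0.69), ([754, 98, 118], 0.33)]
lever_pointer [([502, -288, 82], 0.46)]
idle_mark [([538, -332, 63], 0.61), ([750, 98, 118], 0.26)]
{'time_s': 1.2, 'qpos': array([ 7.17916281e+01,  1.83123478e+01,  8.96382416e+01, -2.55668573e-05,
        7.20431653e+01, -1.14641156e+00]), 'qvel': array([-0.06932661, -0.04505275,  0.02579602, -0.02299646, -0.06042116,
       -0.04278189]), 'effort': array([-9.14362977e-05, -4.12363315e+01, -2.32232898e+01,  7.29790726e-02,
        3.76659050e-02,  6.21814110e-06]), 'ee_pos': array([168.72093176, 549.71768063, 224.97658167]), 'ee_rot': array([1.79993756e+02, 1.49268991e-04, 1.62938048e+02]), 'force': array([ 0.51138011, -0.16580084,  0.54261536]), 'torque': array([-0.04263094, -0.00022577,  0.02953525]), 'gripper_force': 0.0, 'gripper_width': 91.39542781150871}
```

View pics/side0.png

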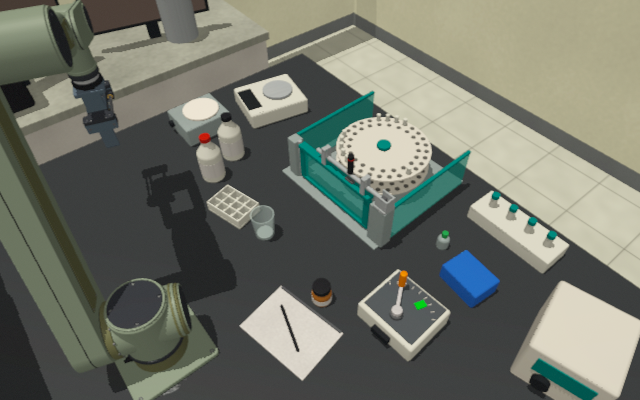

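View pics/top0.png

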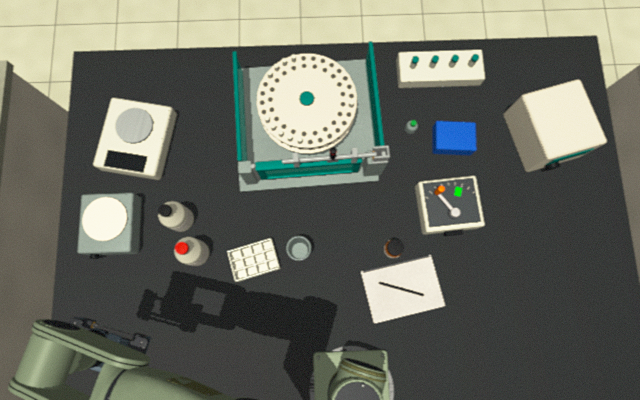

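The side picture shows the gate with the bolt's pull at (351,162), the keeper post at (380,210), and the lever box at (403,310) with the orange grip at (403,278) and green tab at (421,305). In the top picture the pull is at (333,154), the keeper at (380,154), the pivot at (455,212), the orange grip at (440,188) and the tab at (459,191).

```bash
cat > h.py <<'E'
from workcell import env, grab_frame, camera_model, models
import cv2, numpy as np
def ray(c,u,v,z):
    m=camera_model(c);C=-m["R"].T@m["t"];d=m["R"].T@np.linalg.inv(m["K"])@[u,v,1]
    return C+d*(z-C[2])/d[2]
def proj(c,X):
    m=camera_model(c);p=m["K"]@(m["R"]@np.array(X,float)+m["t"]);return p[:2]/p[2]
def tri(u1,u2):
    A=[];
    for c,u in (("side",u1),("top",u2)):
        m=camera_model(c);P=m["K"]@np.c_[m["R"],m["t"]]
        A+= [u[0]*P[2]-P[0],u[1]*P[2]-P[1]]
    A=np.array(A);A/=np.linalg.norm(A[:,:3],axis=1)[:,None];return np.linalg.lstsq(A[:,:3],-A[:,3],rcond=None)[0]
def blob(im,lo,hi,box):
    x0,y0,x1,y1=box;h=cv2.cvtColor(im[y0:y1,x0:x1],cv2.COLOR_BGR2HSV)
    m=cv2.inRange(h,np.array(lo),np.array(hi));y,x=np.nonzero(m)
    return (x.mean()+x0,y.mean()+y0,len(x),x.min()+x0,x.max()+x0,y.min()+y0,y.max()+y0) if len(x) else None
G=((50,150,120),(70,255,255));O=((5,180,120),(18,255,255))
E
python3 - <<'E'
from h import *
S=cv2.imread("pics/side0.png");T=cv2.imread("pics/top0.png")
for n,C in(("green",G),("orange",O)):
    a=blob(S,*C,(350,260,460,360));b=blob(T,*C,(410,170,490,240));print(n,a,b)
    z=61 if n=="green" else 115
    print(ray("side",*a[:2],z),ray("top",*b[:2],z),tri(a,b))
a=cv2.resize(T[165:245,405:500],None,fx=6,fy=6,interpolation=cv2.INTER_CUBIC)
b=cv2.resize(T[135:200,225:400],None,fx=4.5,fy=4.5,interpolation=cv2.INTER_CUBIC)
cv2.imwrite("pics/a.png",a);cv2.imwrite("pics/b.png",b)
c=cv2.resize(S[125:250,280:410],None,fx=4.7,fy=4.7,interpolation=cv2.INTER_CUBIC);cv2.imwrite("pics/c.png",c)
E
```

```text
green (np.float64(419.98850574712645), np.float64(304.42528735632186), 87, np.int64(414), np.int64(426), np.int64(300), np.int64(309)) (np.float64(457.6923076923077), np.float64(191.33846153846153), 65, np.int64(454), np.int64(461), np.int64(187), np.int64(196))
[ 540.48179315 -328.72742197   61.        ] [ 535.53361381 -330.45502719   61.        ] [ 535.97734514 -329.7598125    66.29295825]
orange (np.float64(402.52941176470586), np.float64(278.1666666666667), 102, np.int64(399), np.int64(407), np.int64(270), np.int64(286)) (np.float64(439.48214285714283), np.float64(189.625), 56, np.int64(435), np.int64(444), np.int64(186), np.int64(194))
[ 531.10959157 -270.04437184  115.        ] [ 531.15137341 -264.10426712  115.        ] [ 533.8953812  -266.76911823  107.36777417]
```

View pics/a.png

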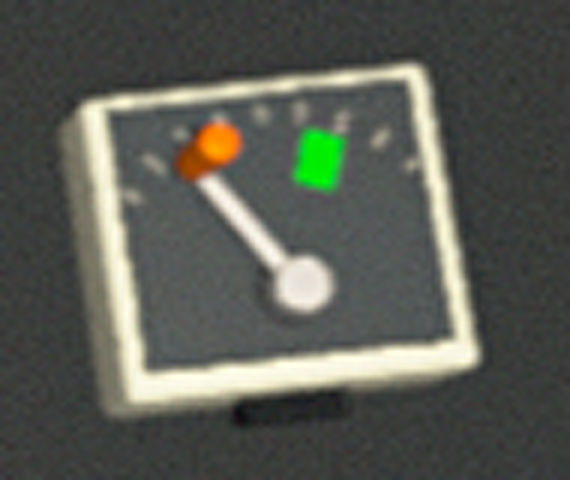

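View pics/b.png

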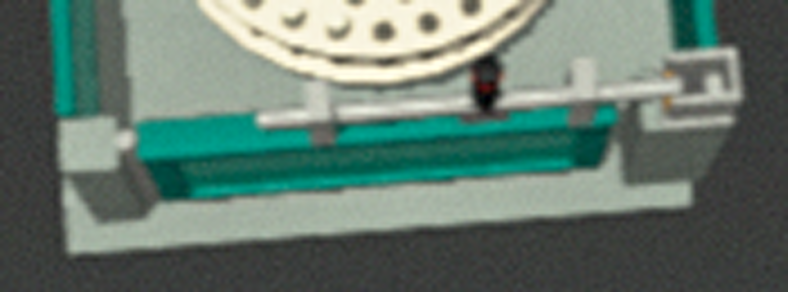

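View pics/c.png

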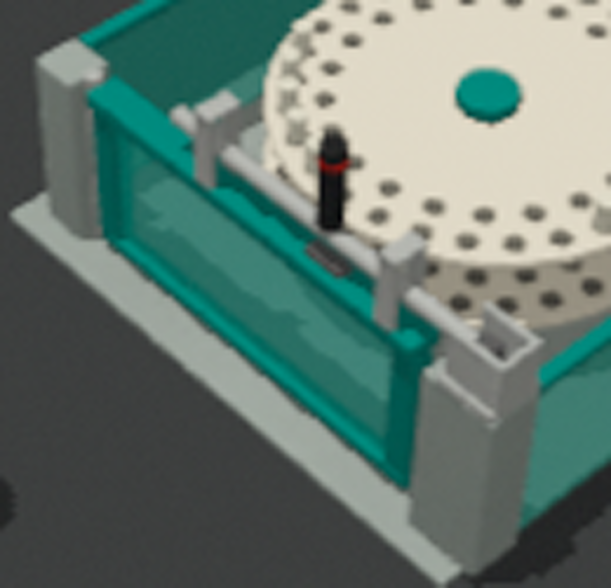

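The crops show the box top with corners at about a(88,100),(420,65),(478,358),(130,402), hub a(303,285), tab a(320,160) and grip top a(219,145). The rod runs b(262,118) to (660,88), and the pull goes from base b(485,102) to top b(487,62), or c(330,225) to c(333,132) in the side view.

```bash
python3 - <<'E'
from h import *
np.set_printoptions(precision=1,suppress=True)
A=lambda u,v:((u+.5)/6-.5+405,(v+.5)/6-.5+165)
B=lambda u,v:((u+.5)/4.5-.5+225,(v+.5)/4.5-.5+135)
Cc=lambda u,v:((u+.5)/4.7-.5+280,(v+.5)/4.7-.5+125)
c=[ray("top",*A(*p),60) for p in((88,100),(420,65),(478,358),(130,402))]
print("corners",*c,"mid",np.mean(c,0)); e=(c[0]-c[3]+c[1]-c[2]);print("sizes",[np.linalg.norm(c[i]-c[(i+1)%4]) for i in range(4)],"yaw+x",np.degrees(np.arctan2(e[1],e[0])), "yaw side",np.degrees(np.arctan2(*(c[1]-c[0])[:2])),np.degrees(np.arctan2(*(c[2]-c[3])[:2])))
print("hub",ray("top",*A(303,285),82));print("tab",ray("top",*A(320,160),61));print("grip",ray("top",*A(219,145),128))
r1=ray("top",*B(262,118),175);r2=ray("top",*B(660,88),175);print("rod",r1,r2,np.degrees(np.arctan2(*(r1-r2)[:2])))
f1=ray("top",*B(70,252),8);f2=ray("top",*B(690,203),8);print("front",f1,f2,np.linalg.norm(f1-f2),np.degrees(np.arctan2(*(f1-f2)[:2])))
print("pulltop",tri(Cc(333,132),B(487,62)),"base",ray("top",*B(485,102),178),ray("side",*Cc(330,225),178))
E
```

```text
corners [ 569.4 -222.    60. ] [ 581.4 -384.4   60. ] [ 437.6 -397.3   60. ] [ 422.2 -230.5   60. ] mid [ 502.6 -308.5   60. ]
sizes [np.float64(162.8694491148694), np.float64(144.39754815508752), np.float64(167.58218104236795), np.float64(147.46024161971576)] yaw+x 4.208974944490624 yaw side 175.77314292627838 174.7263251381062
hub [ 471.9 -311.1   82. ]
tab [ 535.8 -331.1   61. ]
grip [ 530.8 -265.3  128. ]
rod [611.7 165.2 175. ] [622.3 -73.2 175. ] -2.547412313795441
front [570.4 306.4   8. ] [ 590.1 -109.2    8. ] 416.14797040732816 -2.7100157797135265
pulltop [619.3  32.1 253.2] base [616.3  31.9 178. ] [623.3  33.6 178. ]
```

```bash
python3 -m crank '-1 -36.7 -42.1 0 0 0 0;-1 -36.7 -42.1 0 0 0 0;-1 -36.7 -42.1 0 0 0 0;-1 -36.7 -42.1 0 0 0 0;-1 -36.7 -42.1 0 0 0 0;-1 -36.7 -42.1 0 0 0 0;-1 -36.7 -42.1 0 0 0 0;-1 -36.7 -42.1 0 0 0 0;-1 -36.7 -42.1 0 0 0 0;-1 -36.7 -42.1 0 0 0 0' 20
python3 -m crank '-1 -36.7 -42.1 0 0 0 0;-1 -36.7 -42.1 0 0 0 0;-1 -36.7 -42.1 0 0 0 0;-1 -36.7 -42.1 0 0 0 0;-1 -36.7 -42.1 0 0 0 0;-1 -36.7 -42.1 0 0 0 0'
python3 -m crank '-1 0 0 0 0 0 10.4;-1 0 0 0 0 0 10.4;-1 0 0 0 0 0 10.4;-1 0 0 0 0 0 10.4;-1 0 0 0 0 0 10.4;-1 0 0 0 0 0 10.4;-1 0 0 0 0 0 10.4;-1 0 0 0 0 0 10.4;-1 0 0 0 0 0 10.4;-1 0 0 0 0 0 10.4'
python3 -m crank '-1 0 0 0 0 0 10.4;-1 0 0 0 0 0 10.4;-1 0 0 30 0 0 0;-1 0 0 0 0 0 0;-1 0 0 0 0 0 0'
```

```text
time_s: 2.45
ee_pos: [396.6, 37.8, 225.3]
ee_rot: [180.0, 0.1, 162.9]
force: [0.8, 1.2, -0.6]
gripper_width: 91.5
gripper_force: 0.0
time_s: 3.2
ee_pos: [533.0, -268.4, 225.0]
ee_rot: [180.0, 0.0, 162.9]
force: [0.9, 0.3, 0.3]
gripper_width: 90.8
gripper_force: 0.0
time_s: 4.45
ee_pos: [532.4, -266.5, 224.9]
ee_rot: [-180.0, -0.0, 58.6]
force: [0.5, 0.3, -0.9]
gripper_width: 91.0
gripper_force: 0.0
time_s: 5.08
ee_pos: [532.8, -266.7, 195.6]
ee_rot: [180.0, -0.0, 38.1]
force: [0.0, -0.4, -1.2]
gripper_width: 91.5
gripper_force: 0.0
```

```bash
python3 -m crank '-1 0 0 45 0 0 0;-1 0 0 44 0 0 0;1 0 0 0 0 0 0;1 0 0 0 0 0 0;1 0 0 0 0 0 0;1 0 0 0 0 0 0;1 0 0 0 0 0 0;1 0 0 0 0 0 0' 8
python3 - <<'E'
from h import *
S=grab_frame("side");T=grab_frame("top");cv2.imwrite("pics/s1.png",S)
print(env.state()["time_s"],env.state()["gripper_width"])
for n,c in(("green",G),):
    a=blob(S,*c,(350,260,460,360));b=blob(T,*c,(410,170,490,240));print(a,b)
E
```

```text
time_s: 6.08
ee_pos: [532.5, -266.6, 106.2]
ee_rot: [180.0, -0.0, 38.1]
force: [0.4, 0.3, 0.9]
gripper_width: 33.9
gripper_force: 0.0
6.175 26.023456106255644
(np.float64(419.90140845070425), np.float64(304.3521126760563), 71, np.int64(414), np.int64(426), np.int64(300), np.int64(308)) None
```

```bash
python3 -m crank '1 0 0 0 0 0 0;1 0 0 0 0 0 0;1 0 0 0 0 0 0' 8
```

```text
time_s: 6.55
ee_pos: [532.4, -266.6, 105.9]
ee_rot: [-180.0, -0.0, 38.1]
force: [-0.7, -0.3, -0.0]
gripper_width: 17.7
gripper_force: 8.0
```

```bash
python3 -m crank '1 -0.7 10.2 0 0 0 7.8;1 -0.7 10.2 0 0 0 7.8;1 -0.7 10.2 0 0 0 7.8;1 -0.7 10.2 0 0 0 7.8;1 -0.7 10.2 0 0 0 7.8;1 -0.7 10.2 0 0 0 7.8;1 -0.7 10.2 0 0 0 7.8;1 0 0 0 0 0 0;1 0 0 0 0 0 0' 8
python3 - <<'E'
from h import *
S=grab_frame("side")
print(blob(S,*G,(350,260,460,360)))
cv2.imwrite("pics/s2.png",cv2.resize(S[255:365,350:460],None,fx=5,fy=5,interpolation=cv2.INTER_CUBIC))
E
```

```text
time_s: 7.68
ee_pos: [543.1, -333.7, 105.8]
ee_rot: [-180.0, 0.3, -16.5]
force: [-5.9, 0.7, 2.7]
gripper_width: 17.8
gripper_force: 8.0
(np.float64(420.52941176470586), np.float64(306.88235294117646), 17, np.int64(417), np.int64(425), np.int64(306), np.int64(308))
```

View pics/s2.png

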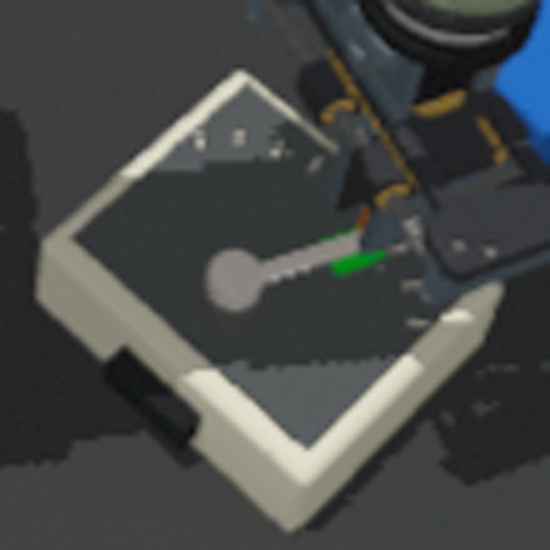

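The arm lies over the tab (green shows either side of it at (345,235) and (355,263)). I'll release, move to above the pull and check from the top.

```bash
python3 -m crank '-1 0 0 0 0 0 0;-1 0 0 0 0 0 0;-1 0 0 0 0 0 0;-1 0 0 -56 0 0 0;-1 0 0 -56 0 0 0;-1 0 0 -56 0 0 0' 8
python3 -m crank '-1 -4.4 -53.2 0 0 0 0;-1 -4.4 -53.2 0 0 0 0;-1 -4.4 -53.2 0 0 0 0;-1 -4.4 -53.2 0 0 0 0;-1 -4.4 -53.2 0 0 0 0;-1 0 0 0 0 0 -10.7;-1 0 0 0 0 0 -10.7;-1 0 0 0 0 0 -10.7'
python3 - <<'E'
from h import *
S=grab_frame("side");T=grab_frame("top")
print(blob(S,*G,(350,260,460,360)),blob(S,*O,(350,260,460,360)));print(blob(T,*G,(410,170,490,240)),blob(T,*O,(410,170,490,240)))
a=cv2.resize(T[165:245,405:485],None,fx=5,fy=5,interpolation=cv2.INTER_CUBIC);b=cv2.resize(S[265:345,365:445],None,fx=5,fy=5,interpolation=cv2.INTER_CUBIC)
cv2.imwrite("pics/l3.png",np.hstack([a,b]))
E
```

```text
time_s: 8.48
ee_pos: [545.4, -334.1, 275.6]
ee_rot: [-180.0, -0.0, -16.5]
force: [1.1, -0.3, -0.4]
gripper_width: 74.8
gripper_force: 0.0
time_s: 9.48
ee_pos: [599.8, -72.5, 273.9]
ee_rot: [-180.0, -0.0, 16.0]
force: [0.7, -0.3, 0.4]
gripper_width: 91.0
gripper_force: 0.0
(np.float64(420.47826086956525), np.float64(307.04347826086956), 23, np.int64(417), np.int64(425), np.int64(305), np.int64(309)) (np.float64(426.8454545454546), np.float64(295.3818181818182), 110, np.int64(422), np.int64(432), np.int64(288), np.int64(304))
(np.float64(455.6666666666667), np.float64(190.88888888888889), 27, np.int64(454), np.int64(457), np.int64(187), np.int64(195)) (np.float64(463.91525423728814), np.float64(184.98305084745763), 59, np.int64(459), np.int64(469), np.int64(181), np.int64(189))
```

View pics/l3.png

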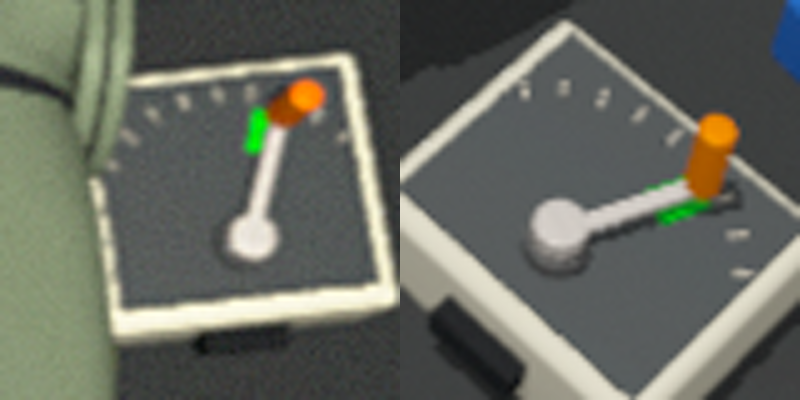

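```bash
python3 - <<'E'
from h import *
np.set_printoptions(precision=1,suppress=True)
f=lambda u,v,o:((u+.5)/5-.5+o[0],(v+.5)/5-.5+o[1])
ang=lambda d:round(float(np.degrees(np.arctan2(d[1],d[0]))),1)
for c,h,p,t,o,g in(("top",(252,238),(278,130),(457.69,191.34),(405,165),(463.915,184.98)),("side",(560,222),(690,190),(419.99,304.43),(365,265),(426.85,295.38))):
    for zh,za in((76,76),(82,76),(82,72)):
        H=ray(c,*f(*h,o),zh);A=ray(c,*f(*p,o),za);T=ray(c,*t,62)
        print(c,zh,za,"hub",H[:2],"arm",A[:2],ang(A-H),np.linalg.norm(A-H),"tab",T[:2],ang(T-H),np.linalg.norm((T-H)[:2]))
    G_=ray(c,*g,105);print("grip mid",G_)
E
```

```text
top 76 76 hub [ 472.5 -312.6] arm [ 534.4 -333.3] -18.5 65.25584746420007 tab [ 535.3 -330.1] -15.6 65.20783458269518
top 82 76 hub [ 471.6 -310.9] arm [ 534.4 -333.3] -19.7 66.99142915578221 tab [ 535.3 -330.1] -16.8 66.60544560222819
top 82 72 hub [ 471.6 -310.9] arm [ 535.2 -334.5] -20.4 68.64083195362879 tab [ 535.3 -330.1] -16.8 66.60544560222819
grip mid [ 544.2 -336.4  105. ]
side 76 76 hub [ 627.8 -425. ] arm [ 689.3 -452.6] -24.2 67.44226715001378 tab [ 540. -329.] 132.5 130.1151972689058
side 82 76 hub [ 624.2 -426.2] arm [ 689.3 -452.6] -22.1 70.59715142068448 tab [ 540. -329.] 130.9 128.59335317121906
side 82 72 hub [ 624.2 -426.2] arm [ 692.1 -451.9] -20.7 73.28091756959945 tab [ 540. -329.] 130.9 128.59335317121906
grip mid [ 547.4 -335.4  105. ]
```

```bash
python3 - <<'E'
from h import *
np.set_printoptions(precision=1,suppress=True)
f=lambda u,v,o:((u+.5)/5-.5+o[0],(v+.5)/5-.5+o[1])
ang=lambda d:round(float(np.degrees(np.arctan2(d[1],d[0]))),1)
c="side";o=(365,265)
for zh,za in((76,76),(82,76),(82,72),(80,74)):
    H=ray(c,*f(160,222,o),zh);A=ray(c,*f(278,195,o),za);T=ray(c,419.99,304.43,62)
    print("hub",H[:2],"arm",A[:2],ang(A-H),"tab",T[:2],ang(T-H),np.linalg.norm((T-H)[:2]))
# predicted pixels: lever at angle a, arm z range, tab edges
P=np.array([473,-312])
for c,tp in(("top",(457.69,191.34)),("side",(419.99,304.43))):
    T=ray(c,*tp,62)
    for a in(-14,-16,-18,-20):
        u=np.array([np.cos(np.radians(a)),np.sin(np.radians(a))])
        print(c,a,"tab@62",proj(c,[*(P+65*u),62]),"seen",tp,"grip105",proj(c,[*(P+75*u),103]),"hub",proj(c,[*P,80]))
E
```

```text
hub [ 480.8 -307.1] arm [ 534.7 -332. ] -24.8 tab [ 540. -329.] -20.4 63.04497226658789
hub [ 478.  -309.1] arm [ 534.7 -332. ] -22.0 tab [ 540. -329.] -17.9 65.05444305166343
hub [ 478.  -309.1] arm [ 536.8 -330.8] -20.3 tab [ 540. -329.] -17.9 65.05444305166343
hub [ 479.  -308.4] arm [ 535.7 -331.4] -22.0 tab [ 540. -329.] -18.7 64.3714631123224
top -14 tab@62 [456.8 191.1] seen (457.69, 191.34) grip105 [461.4 184.7] hub [455.2 211.8]
top -16 tab@62 [457.6 191.3] seen (457.69, 191.34) grip105 [462.4 184.9] hub [455.2 211.8]
top -18 tab@62 [458.4 191.5] seen (457.69, 191.34) grip105 [463.3 185.1] hub [455.2 211.8]
top -20 tab@62 [459.1 191.7] seen (457.69, 191.34) grip105 [464.2 185.4] hub [455.2 211.8]
side -14 tab@62 [418.5 305. ] seen (419.99, 304.43) grip105 [424.6 294.7] hub [395.8 311.5]
side -16 tab@62 [419.  305.7] seen (419.99, 304.43) grip105 [425.2 295.6] hub [395.8 311.5]
side -18 tab@62 [419.4 306.5] seen (419.99, 304.43) grip105 [425.7 296.5] hub [395.8 311.5]
side -20 tab@62 [419.9 307.3] seen (419.99, 304.43) grip105 [426.2 297.4] hub [395.8 311.5]
```

Both views show the lever about 3° too far clockwise of the tab's centre line, so I'll go back and correct that.

```bash
python3 -m crank '0 0 0 0 0 0 10.7;0 0 0 0 0 0 10.7;0 0 0 0 0 0 10.7;0 3.8 53.4 0 0 0 0;0 3.8 53.4 0 0 0 0;0 3.8 53.4 0 0 0 0;0 3.8 53.4 0 0 0 0;0 3.8 53.4 0 0 0 0;0 0 0 0 0 0 0;0 0 0 0 0 0 0' 8

```

```text
time_s: 10.82
ee_pos: [542.2, -334.1, 273.7]
ee_rot: [-179.9, 0.0, -16.6]
force: [0.1, 0.3, -0.3]
gripper_width: 45.5
gripper_force: 0.0
```

```bash
python3 -m crank '0 0 0 56 0 0 0;0 0 0 56 0 0 0;0 0 0 56 0 0 0;1 0 0 0 0 0 0;1 0 0 0 0 0 0;1 0 0 0 0 0 0;1 0 0 0 0 0 0;1 0 0 0 0 0 0' 8
python3 -m crank '1 0 -2.1 0 0 0 -1.6;1 0 -2.1 0 0 0 -1.6;1 0 0 0 0 0 0;1 0 0 0 0 0 0'
```

```text
time_s: 11.82
ee_pos: [544.2, -335.0, 109.0]
ee_rot: [180.0, -0.4, -16.5]
force: [1.0, 1.0, 7.3]
gripper_width: 17.7
gripper_force: 8.0
time_s: 12.32
ee_pos: [545.2, -331.5, 109.0]
ee_rot: [179.9, -0.4, -13.3]
force: [2.4, -1.2, 6.1]
gripper_width: 17.6
gripper_force: 8.0
```

```bash
python3 -m crank '-1 0 0 0 0 0 0;-1 0 0 0 0 0 0;-1 0 0 -56 0 0 0;-1 0 0 -56 0 0 0;-1 0 0 -56 0 0 0;-1 -1.7 -52.9 0 0 0 0;-1 -1.7 -52.9 0 0 0 0;-1 -1.7 -52.9 0 0 0 0;-1 -1.7 -52.9 0 0 0 0;-1 -1.7 -52.9 0 0 0 0' 8
python3 -m crank '-1 -1.7 -52.9 0 0 0 0;-1 -1.7 -52.9 0 0 0 0;-1 0 0 0 0 0 -10.6;-1 0 0 0 0 0 -10.6;-1 0 0 0 0 0 -10.6;-1 0 0 0 0 0 -10.6;-1 0 0 0 0 0 -10.6;-1 0 0 0 0 0 -10.6'
python3 - <<'E'
from h import *
S=grab_frame("side");T=grab_frame("top")
print(blob(S,*G,(350,260,460,360)),blob(S,*O,(350,260,460,360)));print(blob(T,*G,(410,170,490,240)),blob(T,*O,(410,170,490,240)))
a=cv2.resize(T[165:245,405:485],None,fx=5,fy=5,interpolation=cv2.INTER_CUBIC);b=cv2.resize(S[265:345,365:445],None,fx=5,fy=5,interpolation=cv2.INTER_CUBIC)
cv2.imwrite("pics/l4.png",np.hstack([a,b]))
E
```

```text
time_s: 13.58
ee_pos: [595.6, -69.3, 273.7]
ee_rot: [180.0, 0.0, -13.3]
force: [0.6, -0.4, 0.2]
gripper_width: 91.4
gripper_force: 0.0
time_s: 14.58
ee_pos: [616.4, 32.7, 273.5]
ee_rot: [-180.0, 0.0, 50.7]
force: [0.6, 0.1, -0.1]
gripper_width: 91.1
gripper_force: 0.0
(np.float64(420.6470588235294), np.float64(306.5882352941176), 34, np.int64(416), np.int64(426), np.int64(304), np.int64(309)) (np.float64(426.1727272727273), np.float64(294.57272727272726), 110, np.int64(422), np.int64(431), np.int64(287), np.int64(303))
(np.float64(455.27272727272725), np.float64(191.1818181818182), 22, np.int64(454), np.int64(457), np.int64(187), np.int64(195)) (np.float64(462.9491525423729), np.float64(184.8135593220339), 59, np.int64(458), np.int64(468), np.int64(181), np.int64(189))
```

View pics/l4.png

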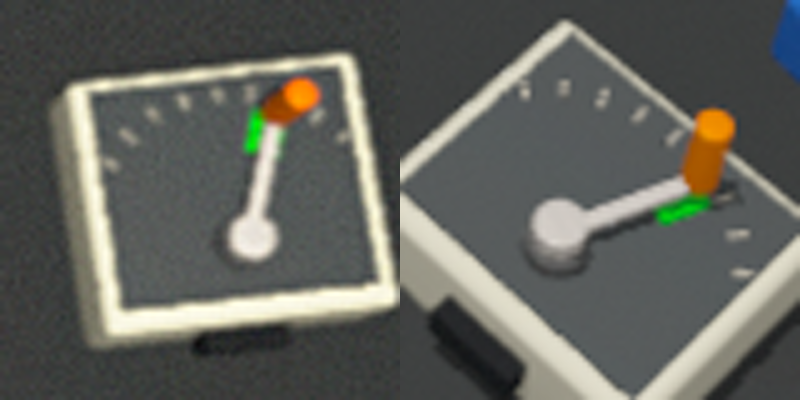

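The lever is now within about 1° of the tab once parallax is allowed for: the tab is visible at (255,130) left and (683,210) right, beside the arm. On to the pull.

```bash
python3 -m crank '-1 0 0 0 0 0 -10.5;-1 0 0 0 0 0 -10.5;-1 0 0 0 0 0 -10.5;-1 0 0 0 0 0 -10.4;-1 -1 2 27 0 0 0;-1 0 0 27 0 0 0;0 0 0 0 0 0 0;0 0 0 0 0 0 0;0 0 0 0 0 0 0;0 0 0 0 0 0 0' 25
python3 -m crank '0.5 0 0 0 0 0 0;0.5 0 0 0 0 0 0;0.5 0 0 0 0 0 0;0.5 0 0 0 0 0 0'
```

```text
time_s: 15.92
ee_pos: [619.2, 31.9, 221.0]
ee_rot: [179.9, -0.0, 92.2]
force: [-0.4, -0.0, 0.1]
gripper_width: 54.0
gripper_force: 0.0
time_s: 16.42
ee_pos: [618.7, 31.9, 219.9]
ee_rot: [-180.0, -0.0, 92.2]
force: [0.4, -0.6, 1.0]
gripper_width: 23.3
gripper_force: 0.0
```

```bash
python3 -m crank '1 0 0 0 0 0 0;1 0 0 0 0 0 0;1 0 0 0 0 0 0' 25
```

```text
time_s: 16.8
ee_pos: [619.1, 31.9, 219.9]
ee_rot: [180.0, -0.0, 92.2]
force: [2.2, 0.0, -0.5]
gripper_width: 17.5
gripper_force: 25.0
```

```bash
python3 -m crank '1 0 0 -4 0 0 0;1 0 0 -4 0 0 0;1 0 0 -3 0 0 0;1 0 0 -3 0 0 0;1 0 0 0 0 0 0;1 0 0 0 0 0 0'
```

```text
time_s: 17.55
ee_pos: [618.8, 31.9, 234.0]
ee_rot: [180.0, -0.0, 92.2]
force: [2.5, -0.1, -2.3]
gripper_width: 17.6
gripper_force: 25.0
```

Lifted with about 3 N of weight, as expected. Now I'll draw it.

```bash
python3 -m crank '1 3 0 0 0 0 0;1 4 0 0 0 0 0;1 5 0 0 0 0 0;1 5 0 0 0 0 0;1 5 0 0 0 0 0;1 5 0 0 0 0 0;1 5 0 0 0 0 0;1 4 0 0 0 0 0;1 0 0 0 0 0 0;1 0 0 0 0 0 0'
python3 - <<'E'
from h import *
S=grab_frame("side");T=grab_frame("top")
a=cv2.resize(T[130:200,300:400],None,fx=4,fy=4,interpolation=cv2.INTER_CUBIC);b=cv2.resize(S[130:230,330:430],None,fx=4,fy=4,interpolation=cv2.INTER_CUBIC)
a=cv2.copyMakeBorder(a,0,120,0,0,cv2.BORDER_CONSTANT)
cv2.imwrite("pics/b5.png",np.hstack([a,b]))
E
```

```text
time_s: 18.8
ee_pos: [617.3, 68.5, 233.9]
ee_rot: [180.0, -0.1, 92.2]
force: [0.6, 2.1, -2.7]
gripper_width: 17.5
gripper_force: 25.0
```

View pics/b5.png

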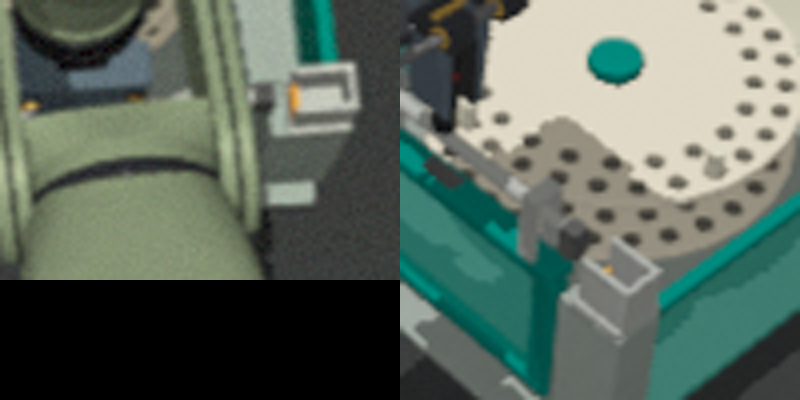

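The dark nose at (575,238) stands outside the keeper at (620,270), drawn about 36 mm. Now I'll swing the gate open about the hinge.

```bash
python3 -m crank '1 0 -3 0 0 0 0.9;1 0 -5 0 0 0 1.6;1 0.1 -6.4 0 0 0 2;1 0.1 -6.4 0 0 0 2;1 0.1 -6.4 0 0 0 2;1 0 0 0 0 0 0' 35
python3 -m crank '1 0.1 -6.4 0 0 0 2;1 0.1 -6.4 0 0 0 2;1 0.1 -6.4 0 0 0 2;1 0.1 -6.4 0 0 0 2;1 0.1 -5.5 0 0 0 1.7;1 0.1 -2.5 0 0 0 0.8;1 0 0 0 0 0 0;1 0 0 0 0 0 0'
```

```text
time_s: 19.65
ee_pos: [589.7, 68.7, 234.2]
ee_rot: [180.0, 0.0, 83.7]
force: [3.7, 0.7, -1.8]
gripper_width: 17.2
gripper_force: 35.0
time_s: 20.65
ee_pos: [557.4, 75.2, 234.0]
ee_rot: [180.0, 0.0, 73.2]
force: [2.4, -1.6, -3.1]
gripper_width: 17.8
gripper_force: 35.0
```

```bash
python3 -m crank '1 0 0 0 0 0 0;1 0 0 0 0 0 0'; python3 - <<'E'
from h import *
S=grab_frame("side");T=grab_frame("top")
H=np.array([610,251.7]);b0=np.radians(-87.6)
for th in(0,.28,.33,.38):
    a=b0-th;X=[*(H+300*np.array([np.cos(a),np.sin(a)])),150];X[1]=X[1];print(th,X[:2],proj("side",X).round(1))
c=cv2.resize(S[110:260,250:450],None,fx=3.9,fy=3.9,interpolation=cv2.INTER_CUBIC);cv2.imwrite("pics/g6.png",c)
print(blob(S,*O,(350,260,460,360)))
E
```

```text
time_s: 20.9
ee_pos: [557.4, 75.2, 233.9]
ee_rot: [-180.0, 0.0, 73.2]
force: [3.7, -2.2, -2.4]
gripper_width: 17.6
gripper_force: 35.0
0 [np.float64(622.56269611876), np.float64(-48.0368490296575)] [369.3 196.9]
0.28 [np.float64(539.239476112625), np.float64(-39.83550085570067)] [343.3 210. ]
0.33 [np.float64(524.7572061961209), np.float64(-35.93460519295894)] [338.1 211.8]
0.38 [np.float64(510.4879988705378), np.float64(-31.314772814441426)] [332.7 213.4]
(np.float64(426.1711711711712), np.float64(294.54954954954957), 111, np.int64(422), np.int64(431), np.int64(287), np.int64(303))
```

View pics/g6.png

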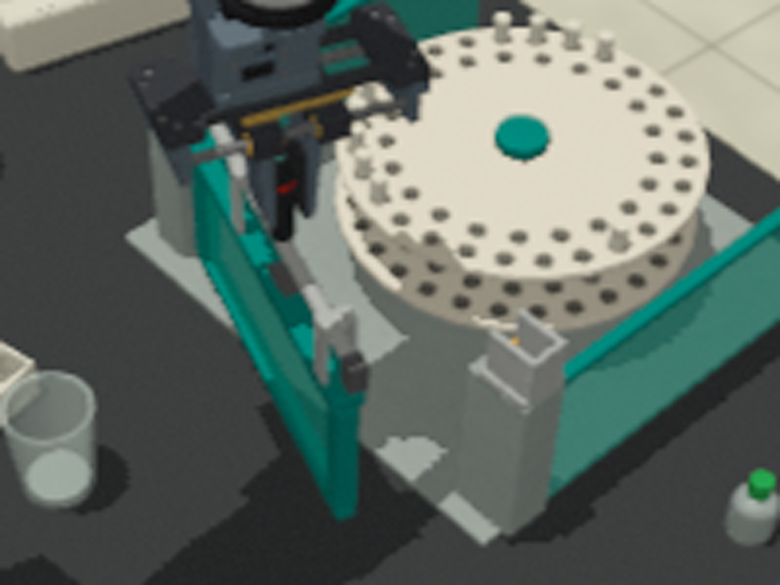

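The gate's free edge is at pixel (338,211), where 0.33 rad predicts (338.1,211.8). The pull is held, the lever hasn't moved, and the beaker and vial are untouched.

```bash
python3 -c "
from workcell import env
print(env.job_done())"
```

```text
the job is handed in; nothing more can be done
None
```

The job is handed in at about 21 s: the lever is on the idle tab (within about 1° by my measurement), the bolt is lifted and drawn clear of the keeper, and the gate is held open about 10 cm by its pull.

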